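# Tilt the rolling pin out of the utensil well

### The job

Pick up the rice paddle that was left lying across the open utensil well, lay it on the round bamboo tray and let go of it. Then take the rolling pin out through the opening: it is longer than the opening and its tail end lies under the fixed steel deck, so tip its free end up and draw it out diagonally, without forcing it against the cabinet. Finish while holding the pin motionless in the gripper, all of it at least 80 mm above the cabinet's top and touching nothing else; do not press the soap dispenser, swing the flap or disturb the other things on the slab.

Things in the scene. Friction and masses are not known exactly. Their poses are not given: they have to be found in the camera images.
- cabinet: low fixed utensil cabinet on the slab, dark wood walls, grey floor; 210 (x) x 396 (y) x 74 mm high. Origin: centre of its underside; x to its back, y along its length towards its open end, z up. Its well lies inside 8 mm walls: floor at z = 6 mm, |x| < 97 mm, |y| < 190 mm, rims at 74 mm
- deck_edge (a point): middle of the free edge of the brushed-steel deck, on its top: cabinet x = 0, y = -35, z = 74 mm. The fixed deck (6 mm thick, underside at z = 68 mm) covers the well on the -y side of this edge, to y = -190 mm; on the +y side the top is open, 225 mm long (to the end wall at y = +190 mm) and 194 mm wide
- pin_head (a point): centre of the end face of the rolling pin that lies in the open part of the well. The pin is a plain pale wood dowel, 310 mm long, 30 mm diameter over its middle 170 mm, tapering to 20 mm at the ends, about 0.16 kg; it lies loose on the well floor (axis 15 mm above it) roughly along the cabinet's y and can roll
- pin_tail (a point): centre of the pin's other end face, which lies under the steel deck
- pin: the rolling pin; origin at its middle, on its axis; x runs along it from tail to head (it may be rolled by any angle about x)
- paddle: bamboo rice paddle lying flat across the open well, its two ends resting on the front and back rims; 240 mm long, 60 g. Origin on its underside, axes: x along it from handle to blade, z up. Handle 22 mm wide, 12 mm thick, x = -125 to +30 mm; blade 60 mm wide, 7 mm thick, x = +29 to +115 mm
- paddle_grip (a point): point at the paddle's origin in plan, in the middle of the handle's thickness (6 mm above the underside), near its balance point
- tray: round bamboo tray standing loose on the slab; origin: centre of its underside; 296 mm across the rim, rim 18 mm high, inner floor 6 mm above the slab and about 268 mm across; 0.5 kg
- flap (a joint): steel flap (210 x 223 mm) hinged on the back rim of the open part, swung back flat behind the cabinet, away from the opening: 0 is closed, about 3 rad is as found; a stiff hinge that stays where it is left
- pump (a joint): push dispenser of brushed steel bolted on the deck, at cabinet x = 15, y = -135 mm; its head reaches 140 mm above the slab, its spout points to cabinet -y. Value: how far the head is pushed down, 0 to 14 mm (springs back; about 1 to 8 N)
- board: white plastic cutting board 280 x 180 x 12 mm lying on the slab, leave alone; origin: centre of its underside
- chopstick_a: stainless chopstick 230 mm long, 6 mm thick, on the cutting board, leave alone; origin: under its middle, x along it
- chopstick_b: second stainless chopstick on the cutting board, leave alone
- bowl: blue glazed bowl, 100 mm across, 55 mm high, leave alone; origin: centre of its underside
- sauce: amber sauce bottle, 62 mm diameter, 200 mm high, leave alone; origin: centre of its underside
- jar: glass jar with green cap, 72 mm diameter, 100 mm high, leave alone; origin: centre of its underside

How it is judged:
By the outcome, as a careful person would: the job done as asked, in the order asked, and still so for the second after the job is handed in, while the arm keeps its last pose, push and grip.
It also fails if it takes over 54 s, if anything falls off the work surface, if the arm or the gripper's body presses on something with over 40 N, if the wrist force passes 120 N, or if a joint passes its speed limit or range.

### The arm

A 7-joint arm with a two-finger parallel gripper is mounted at the origin on the work surface. World frame = base frame: x ahead of the robot, y to its left, z up, the work surface at z = 0. Lengths are in m, angles in rad, forces in N, time in s.
With the tool pointing down it reaches from about 0.425 to 0.95 m from the base axis. Payload 4.7 kg.
Tool frame: the origin (TCP) lies midway between the tips of the shut fingers; the grasp point (between the pads) lies 19 mm behind it; z points along the fingers, y is the line along which they close (so a half turn about z gives the same grasp; the last joint's range is limited). The gripper opens to 87 mm and grips with 3 to 60 N. Pads are 19 mm wide; open, the fingers measure 117 mm over their backs; the gripper's body (75 mm by 190 mm) begins 51 mm behind the grasp point.
Start: joints at [-1.162, 0.469, -0.049, 1.532, 0.024, 1.141, -0.082], TCP at [0.286, 0.611, 0.223] pointing down, gripper open.
Joint ranges: [-2.59, 2.59], [-0.33, 1.99], [-1.39, 1.29], [0.1, 2.45], [-1.04, 4.18], [0.21, 1.99], [-2.66, 2.66]. Speed limits (rad/s): [2.57, 2.57, 3.14, 3.14, 3.14, 3.14, 3.14].

### API

Orientations are given as a rotation vector (axis times angle).
In Python, from bench import robot gives the robot as it stands.
- The arm moves only by the tool drive_effector, called as a command line: name --argument value ..., lists and objects as JSON in quotes. Schema: {"type":"object","properties":{"segments":{"type":"array","items":{"type":"number"},"minItems":4,"maxItems":40},"aperture":{"type":"number"},"grip_n":{"type":"number"},"only":{"type":"string"},"quiet":{"type":"boolean"},"lines":{"type":"string"}},"required":["segments"],"additionalProperties":false}. segments is one flat list of numbers that holds 1 to 10 rows one after another, with no inner brackets; each row has 4 numbers: dx, dy, dz in a scale on which 1.0 is 1 m, then a turn about the tool's z in normalised numbers (1 is pi rad); each row is the pose to reach, as a shift and turn from the pose commanded when the call began, along the tool's axes at that moment; what a row does not reach only later rows make up. A row lasts 1/8 s, in which the tool goes at most 0.0625 m and 0.188 rad, less where a joint would pass 70% of its speed; a pose out of reach is approached as far as the arm can. aperture is the opening from 0.0 (shut) to 1.0 (fully open), set as the call begins (left out keeps the last). The fingers move at their own pace and stop on an object; grip_n is the grip in N (left out, the last holds). Time passes only in rows, so rows that do not move let the fingers close. The tool returns the time, the measured TCP pose, the force, the opening and the grip force at its end. only (a regular expression) keeps the lines of the reply that match it, lines (a string "A,B") keeps lines A to B, and quiet returns only ok. No shift or turn number may pass 1 either way. Input that does not fit is refused with a message, and nothing moves.
- robot.read_state(): the state, without advancing time (a new reading comes with each control period).
- robot.snapshot(name): name is "scene" or "top"; returns the picture (384x512x3 uint8, red, green, blue); there is no depth.
- robot.camera_model(name): a dict with "intrinsics" (3x3 intrinsics, pixels), "k1" (the pictures are not rectified: a ray, as slopes to the right and down, at radius r is drawn at 1 + k1 r^2 times it, then the intrinsics apply), "R" (3x3) and "t" (3): a world point X has camera coordinates R X + t. Camera axes: x right, y down, z forward; pixel columns grow to the right and rows downward; lengths in m; the calibration is good to about 2 mm. A picture is of the moment at which its call begins. camera_model takes no time and is no camera call.
- robot.sign_off(): hands the job in; it is judged then, once.
The state is a dict: "clock": time; "q": joint angles; "qd": joint speeds; "tau": joint torques, N m; "position": TCP position; "tool_rot": TCP orientation; "force": force on the tool from outside, world axes, zero at the start; "wrist_torque": the same for the moment, N m; "width": opening from 0.0 (shut) to 1.0 (fully open); "grip_force": force on a finger pad.
Only numpy, scipy, OpenCV 4.12 (cv2) and the standard library are available. Lean on these libraries where they do the work, as an engineer would, in place of code of your own. Each camera call takes 0.05 s, during which the arm holds its last target. There are 200 camera calls.

## Working session

There is one attempt and no reset: what is moved stays moved. The work goes in short steps, Python scripts to look and compute and a tool call to move; the robot and the scene stay as the last step left them, time stands still between calls to the robot, and variables do not carry over. Pictures are saved under pics/ and viewed, at most 10 in all, crops included, and the job is handed in when it is done.

```bash
ls; mkdir -p pics
```

Run:
```python
from bench import robot
import cv2
for n in("scene","top"):
    im=robot.snapshot(n); c=robot.camera_model(n); print(n,{k:(v.tolist() if hasattr(v,'tolist') else v) for k,v in c.items()})
    cv2.imwrite(f"pics/{n}0.png",im[:,:,::-1])
a=cv2.imread("pics/scene0.png");b=cv2.imread("pics/top0.png")
s=robot.read_state();print(s)
```

```text
bench.py
pics
scene {'intrinsics': [[354.56863378921065, 0.0, 257.3893058446964], [0.0, 354.56863378921065, 189.07683660173387], [0.0, 0.0, 1.0]], 'k1': -0.08904195305320955, 'R': [[-0.8477579463333588, 0.5302971297734845, 0.009561306534674453], [0.33441418551612606, 0.5484287998515989, -0.7664156861774954], [-0.41167173446112626, -0.6465375516142423, -0.6422737558069994]], 't': [0.49296619381970075, -0.11355439374907818, 1.3493196573636597]}
top {'intrinsics': [[418.25384187424794, 0.0, 252.41930796635626], [0.0, 418.25384187424794, 193.601355843916], [0.0, 0.0, 1.0]], 'k1': -0.02236628093792566, 'R': [[0.021955008706211813, -0.9997166520712679, 0.00919745421981536], [-0.9839254530977208, -0.02323719012507254, -0.17706138975377003], [0.17722494276809736, -0.005162224956999395, -0.9841568325700627]], 't': [-0.057640423768419054, 0.5670491472549962, 1.3177715910650982]}
{'clock': 0.1, 'q': array([-1.16191187,  0.46939875, -0.04858716,  1.53351706,  0.02410115,
        1.14100306, -0.08225501]), 'qd': array([-3.62108780e-04, -5.57465385e-04,  5.02565194e-04, -2.94689247e-03,
       -2.27234572e-05,  2.23975607e-04,  1.40479855e-03]), 'tau': array([ 4.50446723e-04, -5.09167171e+01, -8.12977273e-02, -2.36829239e+01,
       -6.14890689e-02,  3.44107475e-02,  6.65031712e-05]), 'position': array([0.28592927, 0.61088262, 0.22160306]), 'tool_rot': array([-6.82021333e-01, -3.06634262e+00,  2.68848843e-03]), 'force': array([-0.15902739,  0.37478261, -0.11558669]), 'wrist_torque': array([ 0.03708157,  0.01185055, -0.01134883]), 'grip_force': 0.0, 'width': 0.9998588340018731}
```

View pics/scene0.png

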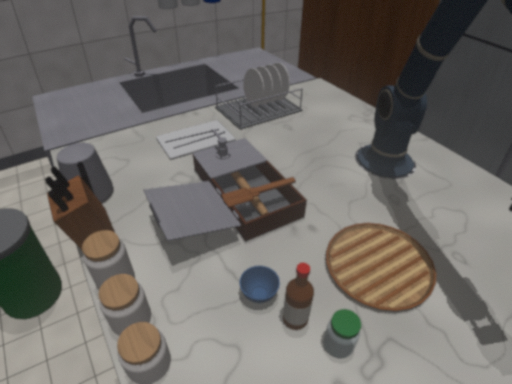

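View pics/top0.png

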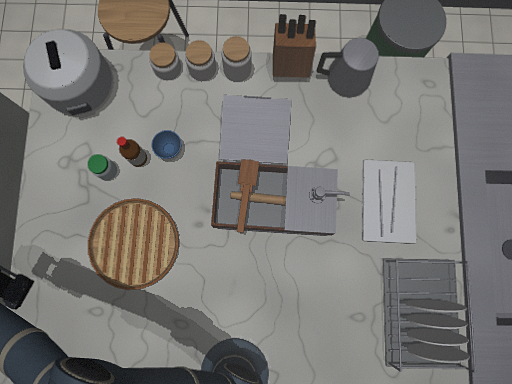

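The scene picture shows the paddle across the well at about (222,197)-(295,182), the pin at (238,178)-(268,215) and the tray around (380,265). In the top picture the cabinet spans cols 213-337 and rows 160-235, the paddle runs (248,163)-(243,230), the pin head is at (232,196), and the tray centre is near (134,243). Next I'll enlarge both.

Run:
```python
import cv2
def crop(src,x0,y0,x1,y1,f,out):
    a=cv2.imread(src)[y0:y1,x0:x1]; a=cv2.resize(a,None,fx=f,fy=f,interpolation=cv2.INTER_CUBIC)
    for x in range((x0+9)//10*10,x1,10):
        cv2.line(a,(int((x-x0+.5)*f),0),(int((x-x0+.5)*f),6 if x%20 else 12),(0,255,255),1)
        if x%20==0: cv2.putText(a,str(x),(int((x-x0+.5)*f)+2,12),0,.4,(0,0,255),1)
    for y in range((y0+9)//10*10,y1,10):
        cv2.line(a,(0,int((y-y0+.5)*f)),(6 if y%20 else 12,int((y-y0+.5)*f)),(0,255,255),1)
        if y%20==0: cv2.putText(a,str(y),(2,int((y-y0+.5)*f)-2),0,.4,(0,0,255),1)
    cv2.imwrite(out,a)
crop("pics/top0.png",205,150,345,245,5.7,"pics/topc.png")
crop("pics/scene0.png",185,130,310,240,5.4,"pics/scenec.png")
```

```text
(no output)
```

View pics/topc.png

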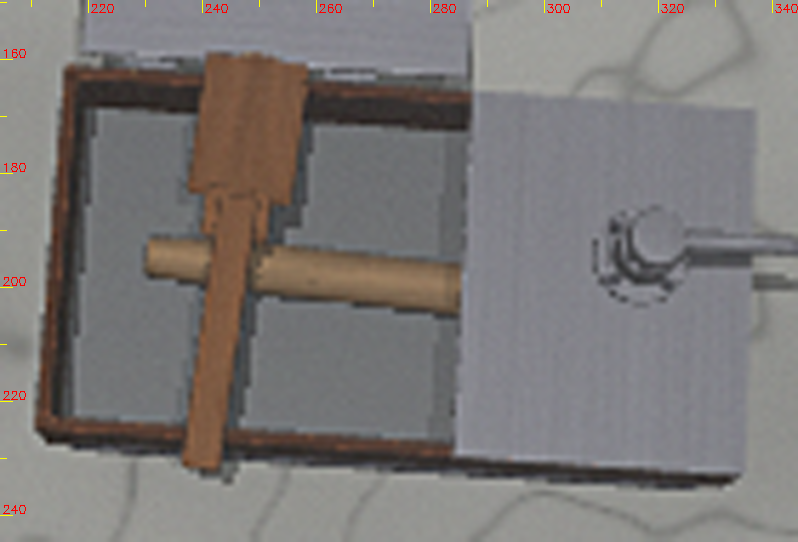

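View pics/scenec.png

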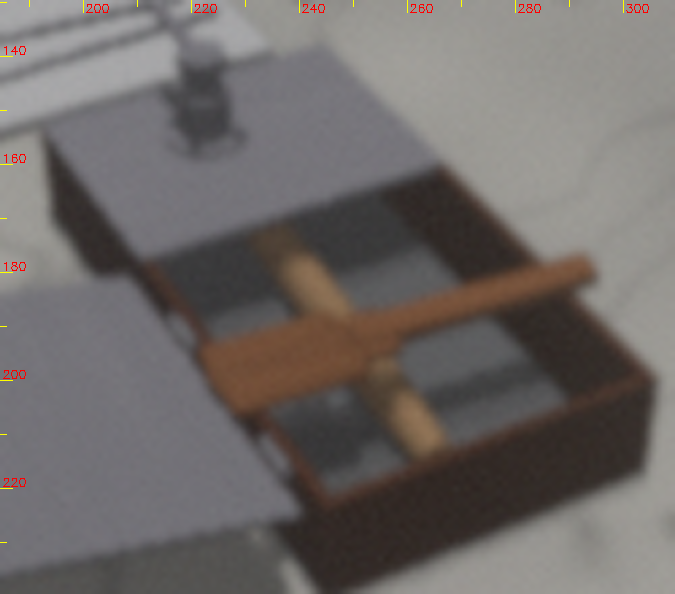

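The crops give the cabinet and deck corners, the paddle corners, and the pin head at top-crop (148,258) and scene-crop (430,448). I'll solve for these and crop the tray.

Create geo.py:
```python
import numpy as np, cv2
from bench import robot
from scipy.optimize import least_squares
from scipy.spatial.transform import Rotation as Ro
C={n:robot.camera_model(n) for n in("scene","top")}
def proj(n,X):
    c=C[n];p=np.atleast_2d(X)@np.array(c["R"]).T+np.array(c["t"]);s=p[:,:2]/p[:,2:]
    s=s*(1+c["k1"]*(s**2).sum(1,keepdims=True));K=np.array(c["intrinsics"]);return s@K[:2,:2].T+K[:2,2]
T=lambda x,y:("top",x/5.7-.5+205,y/5.7-.5+150)
S=lambda x,y:("scene",x/5.4-.5+185,y/5.4-.5+130)
def solve(f,x0,obs,loss="soft_l1"):
    # f(params)-> points list aligned with obs
    def r(p):
        P=np.atleast_2d(f(p)); return np.concatenate([(proj(o[0],P[i])-np.array(o[1:])[None])[0] for i,o in enumerate(obs)])
    s=least_squares(r,x0,loss=loss); return s.x,r(s.x).reshape(-1,2)
def pose(p,L): # x,y,z,yaw
    return np.array(L)@Ro.from_euler('z',p[3]).as_matrix().T+p[:3]
```

Run:
```python
from geo import *
np.set_printoptions(precision=4,suppress=True)
L=[];O=[]
for l,t,s in [((-105,198,74),(38,432),(652,378)),((105,198,74),(68,67),(325,505)),((105,-198,74),(755,110),(45,133)),((-105,-198,74),(743,473),(322,45)),((105,-35,74),(472,93),(142,262)),((-105,-35,74),(457,458),(442,165))]:
    L+=[l,l];O+=[T(*t),S(*s)]
L=np.array(L)/1e3
p,r=solve(lambda p:pose(p,L),[.6,-.0,0,0],O);print("cab",p,np.degrees(p[3]));print(r.T)
cab=p
L=[];O=[]
for l,t,s in [((-125,11,12),(184,468),(597,268)),((-125,-11,12),(220,470),(581,253)),((115,30,7),(208,53),(240,415)),((115,-30,7),(308,66),(200,345))]:
    L+=[l,l];O+=[T(*t),S(*s)]
L=np.array(L)/1e3
p,r=solve(lambda p:pose(p,L),[.6,.1,.074,0],O);print("pad",p,np.degrees(p[3]));print(r.T)
p,r=solve(lambda p:[p,p],[.6,.1,.03],[T(148,258),S(430,448)]);print("pinhead",p,r.T)
h=p
# axis near deck edge: ray at z=.021 from both
for o in (T(148,258),T(445,287),S(430,448),S(275,240),S(325,290)):
    q,_=solve(lambda q:[[q[0],q[1],.022]],[.6,.1],[o]);print("z21",q, "cabframe",Ro.from_euler('z',-cab[3]).apply(np.r_[q,.022]-cab[:3]))
a=cv2.resize(cv2.imread("pics/top0.png")[190:296,80:190],None,fx=3.6,fy=3.6,interpolation=2);b=cv2.resize(cv2.imread("pics/scene0.png")[215:315,320:440],None,fx=3.3,fy=3.3,interpolation=2)
im=np.zeros((400,800,3),np.uint8);im[:a.shape[0],:a.shape[1]]=a;im[:b.shape[0],400:400+b.shape[1]]=b;cv2.imwrite("pics/tray.png",im)
```

```text
cab [ 0.5568 -0.1183 -0.0024 -0.0403] -2.308993310046284
[[ 0.1452  1.6294  0.0014  0.3313  0.4719 -1.0191  0.8425  0.3803  0.3367
  -0.1629 -0.1594  0.5726]
 [-0.2377  0.0295 -0.2117  1.0954 -0.1308 -0.7584  0.3982  0.118  -0.2994
   0.4426 -0.175  -0.0191]]
pad [ 0.5616 -0.0218  0.0725 -0.1044] -5.982185087503421
[[-0.095   1.5468  0.5413  0.9577 -0.2645 -0.7192  0.4986 -0.9607]
 [ 0.4526  0.2277  0.9919 -0.8736 -0.5891  0.213  -0.5719  0.8873]]
pinhead [0.5699 0.0261 0.0255] [[ 0.6474  1.1114]
 [-0.7913  0.1362]]
z21 [0.5677 0.0283] cabframe [0.005  0.147  0.0244]
z21 [ 0.5546 -0.1459] cabframe [-0.0011 -0.0276  0.0244]
z21 [0.5704 0.0208] cabframe [0.0079 0.1395 0.0244]
z21 [ 0.5506 -0.194 ] cabframe [-0.0032 -0.0759  0.0244]
z21 [ 0.549  -0.1331] cabframe [-0.0072 -0.0151  0.0244]
```

View pics/tray.png

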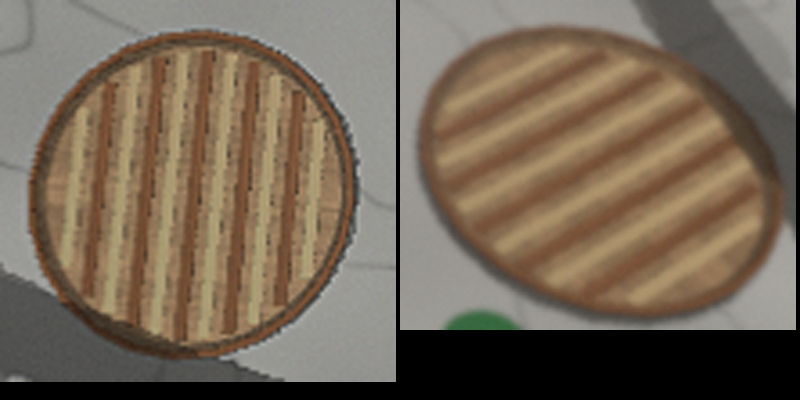

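The tray's outer rim spans 30-357 in both axes in the left (top) view, and about 418-782 by 25-320 in the right view. Next I'll compute the tray centre and the first move.

Add to geo.py:
```python
def delta(target,yaw=None):
    """tool-axis shift + turn from measured pose to TCP target, closing axis at yaw (mod pi)"""
    s=robot.read_state();R=Ro.from_rotvec(s["tool_rot"]).as_matrix()
    d=R.T@(np.array(target)-s["position"]);cy=np.arctan2(R[1,1],R[0,1]);tw=0
    if yaw is not None: tw=-((yaw-cy+np.pi/2)%np.pi-np.pi/2)  # tool z is down
    print("delta",d.round(4),"turn",round(tw,3),"closeyaw",round(cy,3),"q7",round(s["q"][6],2),"z axis",R[:,2].round(3))
```

Run:
```python
from geo import *
O=[("top",133.25,243.25),("scene",380.1,266.3)]
p,r=solve(lambda p:[p,p],[.4,.2,.01],O);print("tray",p.round(4),r.round(1).tolist())
for n,o in zip(("sauce cap","jar cap","bowl"),[("top",122,141),("top",98,163),("top",166,144)]):
    q,_=solve(lambda q:[[q[0],q[1],{"s":.2,"j":.1,"b":.05}[n[0]]]],[.6,.1],[o]);print(n,q.round(3))
delta([.5616,-.0218,.16],-.104+np.pi/2)
```

```text
tray [ 0.4006  0.3477 -0.0019] [[0.0, -0.0], [0.0, 0.0]]
sauce cap [0.691 0.348]
jar cap [0.647 0.451]
bowl [0.73  0.248]
delta [-0.5179 -0.4561  0.0624] turn -0.334 closeyaw 1.133 q7 -0.08 z axis [-0.001 -0.002 -1.   ]
```

The rows are not in the units I measure in: turns go in shares of pi rad. I convert before sending: -0.334 rad / 3.1416 = -0.1063.

drive_effector --segments '[-0.05,-0.045,0,0,-0.1,-0.09,0,-0.0318,-0.15,-0.135,0,-0.0637,-0.2,-0.18,0,-0.1063,-0.25,-0.22,0,-0.1063,-0.3,-0.265,0,-0.1063,-0.35,-0.31,0,-0.1063,-0.4,-0.355,0,-0.1063,-0.45,-0.4,0,-0.1063,-0.5,-0.44,0,-0.1063]' --aperture 1.0 --grip_n 20

```text
clock: 1.35
position: [0.5353, 0.0363, 0.2225]
tool_rot: [-0.163, -3.137, -0.0]
force: [0.9, 0.6, -0.1]
width: 0.996
grip_force: 0.0
```

Run:
```python
from geo import *
delta([.5616,-.0218,.16],-.104+np.pi/2)
```

```text
delta [-0.0321 -0.0551  0.0624] turn 0.0 closeyaw 1.467 q7 1.37 z axis [-0.  0. -1.]
```

drive_effector --segments '[0,0,0,0,0,0,0,0,0,0,0,0]'

```text
clock: 1.72
position: [0.5345, 0.04, 0.2223]
tool_rot: [-0.158, -3.137, -0.001]
force: [-0.9, 0.6, -0.1]
width: 0.996
grip_force: 0.0
```

Run:
```python
from geo import *
delta([.5616,-.0218,.061],-.104+np.pi/2)
```

```text
delta [-0.0333 -0.0589  0.1612] turn 0.003 closeyaw 1.47 q7 1.37 z axis [-0.001  0.001 -1.   ]
```

drive_effector --segments '[-0.033,-0.03,0.01,0,-0.0333,-0.059,0.05,0,-0.0333,-0.059,0.09,0,-0.0333,-0.059,0.09,0,-0.0333,-0.059,0.09,0]'

```text
clock: 2.35
position: [0.563, -0.0225, 0.1338]
tool_rot: [0.159, 3.136, 0.001]
force: [0.1, -0.1, 0.6]
width: 1.002
grip_force: 0.0
```

Run:
```python
from geo import *
delta([.5616,-.0218,.061],-.104+np.pi/2)
im=robot.snapshot("top");im2=robot.snapshot("scene")
a=cv2.resize(im[140:250,195:345],None,fx=2.6,fy=2.6,interpolation=2);b=cv2.resize(im2[120:245,180:320],None,fx=2.8,fy=2.8,interpolation=2)
o=np.zeros((360,800,3),np.uint8);o[:a.shape[0],:a.shape[1]]=a;o[:b.shape[0],400:400+b.shape[1]]=b;cv2.imwrite("pics/pre.png",o[:,:,::-1])
```

```text
delta [0.0017 0.0005 0.0728] turn 0.003 closeyaw 1.469 q7 1.53 z axis [ 0.002  0.001 -1.   ]
```

View pics/pre.png

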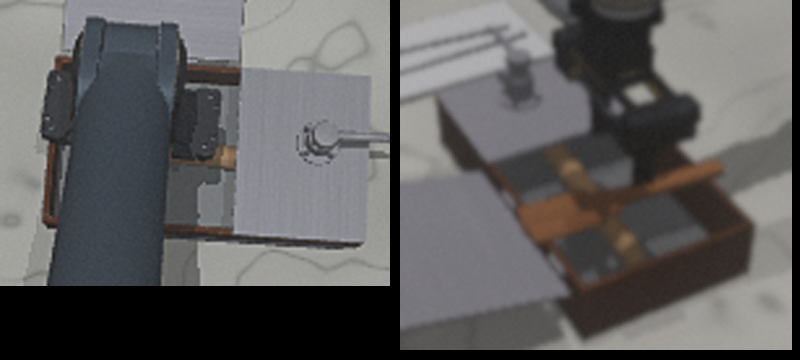

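The gripper is over the paddle handle just behind the blade, with both fingers clear of the deck. I'll descend and grip.

drive_effector --segments '[0,0,0.03,0,0,0,0.06,0,0,0,0.072,0,0,0,0.072,0]'

```text
clock: 2.95
position: [0.5624, -0.0237, 0.0609]
tool_rot: [0.162, 3.137, 0.0]
force: [0.0, 0.1, 0.2]
width: 1.0
grip_force: 0.0
```

drive_effector --segments '[0,0,0,0,0,0,0,0,0,0,0,0,0,0,0,0,0,0,0,0,0,0,0,0]' --aperture 0.0 --grip_n 25

```text
clock: 3.7
position: [0.5621, -0.0239, 0.0605]
tool_rot: [-0.163, -3.137, -0.0]
force: [0.8, -0.8, -0.9]
width: 0.403
grip_force: 0.0
```

Run:
```python
from geo import *
delta([.5616,-.0218,.061],-.104+np.pi/2)
```

```text
delta [ 0.0007  0.0021 -0.0005] turn 0.0 closeyaw 1.467 q7 1.55 z axis [-0.  0. -1.]
```

drive_effector --segments '[0,0,0,0,0,0,0,0,0,0,0,0,0,0,0,0]'

```text
clock: 4.2
position: [0.5621, -0.0239, 0.0605]
tool_rot: [-0.163, -3.137, -0.0]
force: [0.8, 0.5, -0.3]
width: 0.25
grip_force: 25.0
```

drive_effector --segments '[0,0,-0.03,0,0,0,-0.06,0,0,0,-0.1,0,0,0,-0.1,0]'

```text
clock: 4.7
position: [0.5643, -0.0242, 0.1636]
tool_rot: [0.163, 3.131, 0.001]
force: [0.3, -0.4, -1.5]
width: 0.246
grip_force: 25.0
```

Run:
```python
from geo import *
delta([.4055,.347,.061],-.104+np.pi/2)
delta([.4055,.347,.061],.6+np.pi/2)
```

```text
delta [0.1972 0.3526 0.1017] turn -0.0 closeyaw 1.467 q7 1.52 z axis [ 0.007  0.    -1.   ]
delta [0.1972 0.3526 0.1017] turn -0.704 closeyaw 1.467 q7 1.52 z axis [ 0.007  0.    -1.   ]
```

drive_effector --segments '[0.025,0.05,0,0,0.055,0.1,0,0,0.085,0.15,0,0,0.115,0.2,0,0,0.14,0.25,0,0,0.17,0.3,0,0,0.19,0.34,0.02,0,0.197,0.3526,0.04,0,0.197,0.3526,0.07,0,0.197,0.3526,0.09,0]'

```text
clock: 5.95
position: [0.4013, 0.3464, 0.0681]
tool_rot: [-0.161, -3.135, 0.004]
force: [-0.2, 0.3, -1.2]
width: 0.247
grip_force: 25.0
```

drive_effector --segments '[0,0,0,0,0,0,0,0]'

```text
clock: 6.2
position: [0.4028, 0.3472, 0.0707]
tool_rot: [0.163, 3.137, 0.0]
force: [0.4, 0.3, 0.3]
width: 0.246
grip_force: 25.0
```

```bash
python3 - <<'E'
from geo import *
delta([.4056,.3475,.010],-.104+np.pi/2)
E
```

```text
delta [-0.0027  0.0005  0.0607] turn 0.0 closeyaw 1.467 q7 0.69 z axis [ 0.  0. -1.]
```

drive_effector --segments '[-0.0027,0,0.03,0,-0.0027,0,0.05,0,-0.0027,0,0.06,0,-0.0027,0,0.06,0]'

```text
clock: 6.7
position: [0.4055, 0.347, 0.0107]
tool_rot: [-0.163, -3.137, -0.0]
force: [-0.5, -0.6, -0.7]
width: 0.251
grip_force: 25.0
```

drive_effector --segments '[0,0,0,0,0,0,0,0,0,0,0,0,0,0,0,0]' --aperture 0.5

```text
clock: 7.2
position: [0.4054, 0.347, 0.0108]
tool_rot: [0.163, 3.137, 0.001]
force: [-0.0, 0.1, 0.5]
width: 0.487
grip_force: 0.0
```

Run:
```python
from geo import *
delta([.4056,.3475,.010])
im=robot.snapshot("top");im2=robot.snapshot("scene")
a=cv2.resize(im[180:300,75:215],None,fx=2.8,fy=2.8,interpolation=2);b=cv2.resize(im2[195:320,310:450],None,fx=2.8,fy=2.8,interpolation=2)
o=np.zeros((360,800,3),np.uint8);o[:a.shape[0],:a.shape[1]]=a;o[:b.shape[0],400:400+b.shape[1]]=b;cv2.imwrite("pics/place.png",o[:,:,::-1])
```

```text
delta [-0.0001  0.0005  0.0008] turn 0 closeyaw 1.467 q7 0.7 z axis [ 0.  0. -1.]
```

View pics/place.png

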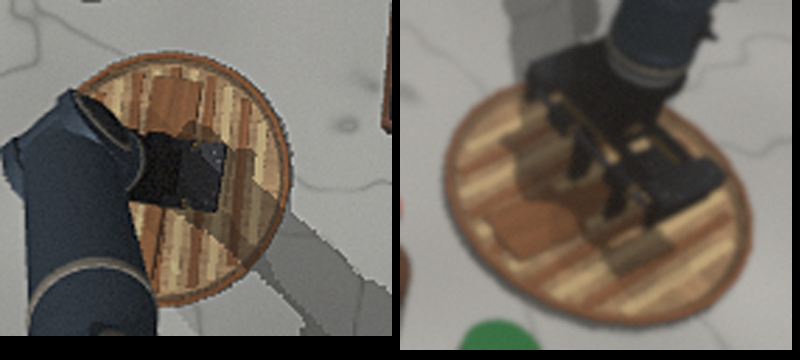

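The paddle lies flat on the tray, released and inside the rim. I'll lift away and look at the pin unobstructed.

drive_effector --segments '[0,0,-0.04,0,0,0,-0.09,0,0,0,-0.15,0,0,0,-0.2,0,0,0,-0.2,0]' --aperture 1.0

```text
clock: 7.92
position: [0.4073, 0.3487, 0.215]
tool_rot: [0.163, 3.131, 0.011]
force: [-0.9, 0.6, -1.4]
width: 0.953
grip_force: 0.0
```

Run:
```python
from geo import *
im=robot.snapshot("top");im2=robot.snapshot("scene")
a=cv2.resize(im[155:240,210:290],None,fx=4.9,fy=4.9,interpolation=2);b=cv2.resize(im2[160:230,225:305],None,fx=5,fy=5,interpolation=2)
o=np.zeros((420,800,3),np.uint8);o[:a.shape[0],:a.shape[1]]=a;o[:b.shape[0],400:400+b.shape[1]]=b;cv2.imwrite("pics/pin.png",o[:,:,::-1])
```

```text
(no output)
```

View pics/pin.png

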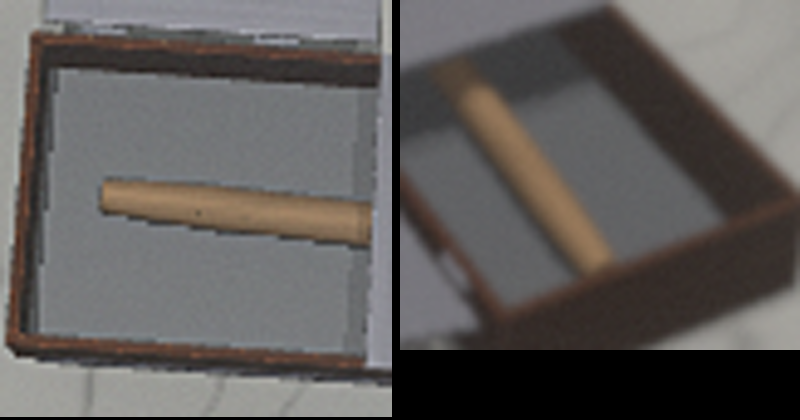

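The pin is fully visible: its head is at crop (103,196) in the top view and about (596,258) in the scene view, and the axis passes (200,204)-(355,222) in the top view.

Run:
```python
from geo import *
np.set_printoptions(precision=4,suppress=True)
cab=np.array([.5568,-.1183,0,-.0403])
t=lambda x,y:("top",x/4.9-.5+210,y/4.9-.5+155); s=lambda x,y:("scene",(x-400)/5-.5+225,y/5-.5+160)
# axis line fit: head pos (x,y,z), yaw; other obs slide freely along the axis
O=[t(103,196),s(596,258),t(200,204),t(355,222),s(535,178),s(478,97)]
def f(p):
    h=p[:3];d=np.array([np.sin(p[3]),np.cos(p[3]),0]);return [h,h]+[h-k*d for k in p[4:]]
p,r=solve(f,[.568,.028,.02,.07,.07,.18,.08,.15],O);print("head,yaw",p,r.tolist())
h=p[:3];d=np.array([np.sin(p[3]),np.cos(p[3]),0])
for k in (0,.03,.31): print(k,h-k*d,"cab",Ro.from_euler('z',-cab[3]).apply(h-k*d-cab[:3]))
q=h-.032*d
delta([q[0],q[1],.12],-p[3]);print(q)
```

```text
head,yaw [0.5701 0.0235 0.0271 0.0919 0.0619 0.1678 0.0884 0.1801] [[1.3426347250115498, -0.6638060013384859], [1.03339945025391, 0.6538148383231714], [0.020836980483437628, -0.18542382014311443], [0.027096289125040585, -0.2440497147352687], [0.4993300368630855, -0.35480277230902857], [0.026826267432994655, -0.020067174783264363]]
0 [0.5701 0.0235 0.0271] cab [0.0076 0.1423 0.0271]
0.03 [ 0.5673 -0.0063  0.0271] cab [0.006  0.1123 0.0271]
0.31 [ 0.5416 -0.2851  0.0271] cab [-0.0084 -0.1673  0.0271]
delta [-0.1979 -0.3363  0.0905] turn 1.559 closeyaw 1.467 q7 0.69 z axis [ 0.  0. -1.]
[ 0.5671 -0.0083  0.0271]
```

To row units: 1.55 rad / 3.1416 = 0.4934.

drive_effector --segments '[-0.03,-0.05,0,0.0509,-0.055,-0.1,0,0.1082,-0.085,-0.15,0,0.1655,-0.115,-0.2,0,0.2228,-0.14,-0.25,0,0.2801,-0.17,-0.3,0,0.3374,-0.195,-0.334,0,0.3947,-0.195,-0.334,0.03,0.452,-0.195,-0.334,0.06,0.4934,-0.195,-0.334,0.08,0.4934]' --aperture 1.0

```text
clock: 9.28
position: [0.5625, -0.0057, 0.127]
tool_rot: [-2.311, -2.124, 0.008]
force: [0.6, -0.2, 0.5]
width: 1.0
grip_force: 0.0
```

drive_effector --segments '[0,0,0,0,0,0,0,0,0,0,0,0]'

```text
clock: 9.65
position: [0.5652, -0.0056, 0.1312]
tool_rot: [2.311, 2.127, 0.002]
force: [-0.3, -0.0, -0.1]
width: 1.0
grip_force: 0.0
```

Run:
```python
from geo import *
delta([.564,-.006,.010],-.085)
```

```text
delta [-0.0005 -0.0013  0.1212] turn 0.002 closeyaw -0.083 q7 0.08 z axis [ 0.001  0.    -1.   ]
```

drive_effector --segments '[0,-0.001,0.05,0,0,-0.001,0.09,0,0,-0.001,0.11,0,0,-0.001,0.12,0,0,-0.001,0.12,0]'

```text
clock: 10.28
position: [0.564, -0.0055, 0.0107]
tool_rot: [2.312, 2.127, 0.0]
force: [0.2, -0.4, -0.0]
width: 1.001
grip_force: 0.0
```

drive_effector --segments '[0,0,0,0,0,0,0,0,0,0,0,0,0,0,0,0,0,0,0,0,0,0,0,0,0,0,0,0,0,0,0,0,0,0,0,0,0,0,0,0]' --aperture 0.0 --grip_n 6

```text
clock: 11.52
position: [0.5638, -0.0055, 0.0105]
tool_rot: [2.312, 2.127, 0.0]
force: [0.6, -0.4, 0.2]
width: 0.302
grip_force: 6.0
```

drive_effector --segments '[0,0,-0.01,0,0,0,-0.02,0,0.002,0,-0.03,0,0.004,0,-0.04,0,0.008,0,-0.05,0,0.013,0,-0.06,0,0.013,0,-0.06,0]' --grip_n 6

```text
clock: 12.4
position: [0.5655, 0.0084, 0.0714]
tool_rot: [2.31, 2.128, 0.003]
force: [0.2, 0.1, -0.7]
width: 0.305
grip_force: 6.0
```

Run:
```python
from geo import *
s=robot.read_state();print(s["force"].round(2),s["wrist_torque"].round(2))
im=robot.snapshot("top");im2=robot.snapshot("scene")
a=cv2.resize(im[150:240,205:345],None,fx=2.8,fy=2.8,interpolation=2);b=cv2.resize(im2[140:235,220:310],None,fx=4.4,fy=4.4,interpolation=2)
o=np.zeros((420,800,3),np.uint8);o[:a.shape[0],:a.shape[1]]=a;o[:b.shape[0],400:400+b.shape[1]]=b;cv2.imwrite("pics/tip.png",o[:,:,::-1])
```

```text
[ 0.22  0.13 -0.73] [-0.    0.02  0.01]
```

View pics/tip.png

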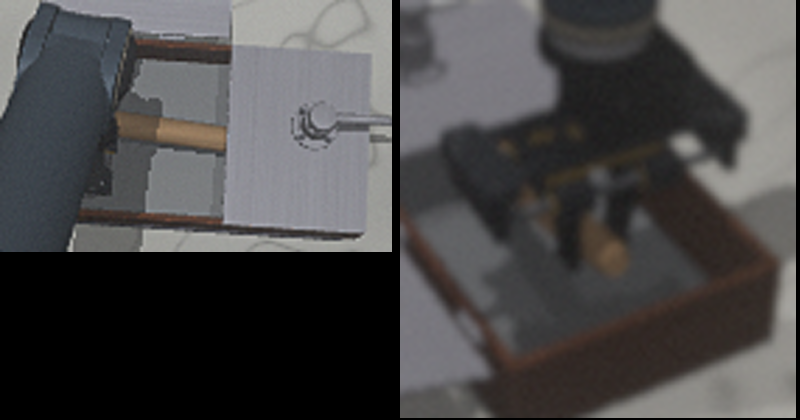

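The pin's head is up between the fingers, clear of the walls, and the wrist force is only about half the pin's weight, so the tail still rests on the floor. I'll continue the diagonal draw.

drive_effector --segments '[0.008,0,0,0,0.016,0,-0.016,0,0.022,0,-0.026,0,0.028,0,-0.036,0,0.033,0,-0.048,0,0.038,0,-0.058,0,0.038,0,-0.058,0]'

```text
clock: 13.38
position: [0.5686, 0.0461, 0.1295]
tool_rot: [2.31, 2.128, 0.003]
force: [-0.3, -0.9, -0.6]
width: 0.302
grip_force: 6.0
```

drive_effector --segments '[0.007,0,-0.01,0,0.014,0,-0.02,0,0.021,0,-0.03,0,0.028,0,-0.037,0,0.036,0,-0.046,0,0.046,0,-0.05,0,0.058,0,-0.052,0,0.07,0,-0.052,0,0.07,0,-0.052,0]'

```text
clock: 14.5
position: [0.5736, 0.1173, 0.1803]
tool_rot: [-2.308, -2.13, -0.001]
force: [-0.2, 0.5, -0.2]
width: 0.306
grip_force: 6.0
```

Run:
```python
from geo import *
s=robot.read_state();print(s["force"].round(2),s["wrist_torque"].round(2),s["q"].round(2))
```

```text
[-0.24  0.55 -0.17] [ 0.1   0.02 -0.03] [-0.64  0.39  0.47  1.82 -0.21  0.98 -0.16]
```

drive_effector --segments '[-0.008,0,-0.012,0,-0.018,0,-0.024,0,-0.029,0,-0.035,0,-0.04,0,-0.046,0,-0.051,0,-0.055,0,-0.062,0,-0.064,0,-0.073,0,-0.073,0,-0.084,0,-0.081,0,-0.094,0,-0.09,0,-0.1,0,-0.1,0]'

```text
clock: 15.75
position: [0.5653, 0.0147, 0.2811]
tool_rot: [-2.312, -2.127, 0.0]
force: [0.4, -0.3, -1.9]
width: 0.301
grip_force: 6.0
```

drive_effector --segments '[-0.006,0,-0.01,0,-0.012,0,-0.02,0,-0.012,0,-0.035,0,-0.012,0,-0.05,0,-0.012,0,-0.05,0,-0.012,0,-0.05,0]'

```text
clock: 16.5
position: [0.5642, 0.0039, 0.3302]
tool_rot: [-2.311, -2.128, 0.001]
force: [-0.5, -0.1, -1.2]
width: 0.303
grip_force: 6.0
```

Run:
```python
from geo import *
s=robot.read_state();print(s["force"].round(2),s["wrist_torque"].round(2),s["q"].round(2))
im=robot.snapshot("top");im2=robot.snapshot("scene")
a=cv2.resize(im[130:250,165:345],None,fx=2.2,fy=2.2,interpolation=2);b=cv2.resize(im2[60:250,190:310],None,fx=3.1,fy=3.1,interpolation=2)
o=np.zeros((600,800,3),np.uint8);o[:a.shape[0],:a.shape[1]]=a;o[:b.shape[0],400:400+b.shape[1]]=b;cv2.imwrite("pics/lift.png",o[:,:,::-1])
```

```text
[-0.53 -0.08 -1.23] [-0.05  0.01  0.05] [-0.53  0.22  0.55  1.68 -0.12  1.28 -0.04]
```

View pics/lift.png

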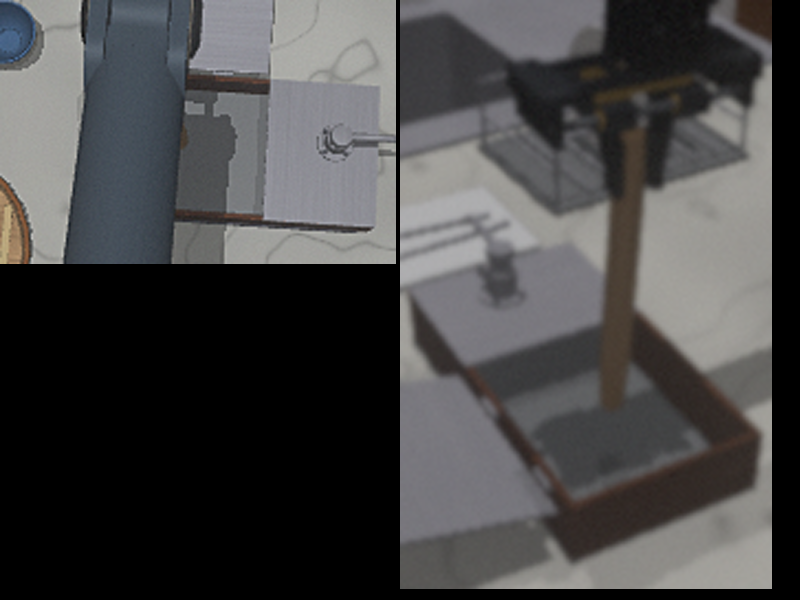

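The pin now hangs steeply from the gripper, tail over the open part of the well and touching nothing. I'll firm the grip and lift.

drive_effector --segments '[0,0,0,0,0,0,0,0,0,0,0,0,0,0,0,0]' --grip_n 30

```text
clock: 17.1
position: [0.5644, 0.0035, 0.3305]
tool_rot: [-2.312, -2.127, 0.0]
force: [-0.2, 0.0, -0.8]
width: 0.299
grip_force: 30.0
```

drive_effector --segments '[0,0,-0.02,0,0,0,-0.04,0,0,0,-0.06,0,0,0,-0.08,0,0,0,-0.1,0,0,0,-0.12,0,0,0,-0.135,0,0,0,-0.14,0,0,0,-0.14,0,0,0,-0.14,0]'

```text
clock: 18.35
position: [0.5642, 0.0036, 0.4697]
tool_rot: [-2.311, -2.127, 0.002]
force: [0.5, -0.5, -2.3]
width: 0.29
grip_force: 30.0
```

drive_effector --segments '[0,0,0,0,0,0,0,0,0,0,0,0,0,0,0,0,0,0,0,0,0,0,0,0,0,0,0,0,0,0,0,0]'

```text
clock: 19.35
position: [0.5644, 0.0035, 0.4705]
tool_rot: [-2.312, -2.127, -0.0]
force: [-0.6, 0.3, -1.5]
width: 0.298
grip_force: 30.0
```

Run:
```python
from geo import *
p0=robot.read_state()["position"]
A={n:robot.snapshot(n).astype(int) for n in C}
B={n:robot.snapshot(n).astype(int) for n in C}
for n in C: print(n,"motion px",(abs(A[n]-B[n]).sum(2)>60).sum())
g=p0+[0,0,-.019+.038]
for tilt in (0,10,20):  # tail swung toward -y
    a=np.radians(tilt);k=np.linspace(.03,.30,10)[:,None];P=g-k*np.array([0,np.sin(a),np.cos(a)])
    uv=proj("scene",P).round().astype(int);print(tilt,[(u,v,A["scene"][v,u].tolist()) for u,v in uv[3:].tolist()])
```

```text
scene motion px 0
top motion px 2
0 [(265, 106, [71, 59, 49]), (265, 117, [72, 62, 54]), (265, 127, [107, 103, 97]), (265, 137, [143, 141, 136]), (264, 147, [149, 146, 142]), (264, 156, [141, 140, 138]), (264, 165, [46, 40, 38])]
10 [(261, 102, [71, 58, 49]), (260, 112, [72, 60, 50]), (258, 121, [72, 60, 48]), (257, 130, [73, 63, 53]), (256, 139, [74, 64, 54]), (255, 147, [81, 72, 65]), (254, 154, [117, 116, 122])]
20 [(257, 97, [72, 64, 56]), (255, 106, [82, 78, 76]), (252, 114, [81, 83, 84]), (250, 121, [81, 80, 83]), (249, 129, [139, 138, 134]), (247, 136, [155, 152, 148]), (245, 142, [120, 118, 125])]
```

```bash
python3 -c "
from bench import robot
print(robot.sign_off())"
```

```text
the job is handed in; nothing more can be done
None
```

I've handed the job in at about 19.5 s of the 54 s: the paddle lies released on the tray, and the pin is held still in the gripper, its lowest point about 0.22 m above the slab (145 mm above the cabinet top) and touching nothing else.

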